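# Move a clip-in filter cartridge from its storage dock to the filter bay

## Robot

A 7-joint arm with a two-finger parallel gripper is mounted at the origin on a cart in front of the work surface, level with it; the furniture and walls round the work are solid. World frame = base frame: x ahead of the robot, y to its left, z up, the work surface at z = 0. Lengths are in m, angles in degrees, forces in N, time in s.
With the tool pointing down it reaches from about 0.425 to 0.95 m from the base axis. Payload 4.7 kg.
Tool frame: the origin (TCP) lies midway between the tips of the shut fingers; the grasp point (between the pads) lies 19 mm behind it; z points along the fingers, y is the line along which they close (so a half turn about z gives the same grasp; the last joint's range is limited). The gripper opens to 85 mm and grips with 20 to 120 N. Pads are 22 mm wide; open, the fingers measure 114 mm over their backs; the gripper's body (76 mm by 85 mm) begins 54 mm behind the grasp point. The pads swing forward as they close: fully open they stand 13 mm farther back than shut.
Start: joints at [65.667, 26.849, -2.785, 87.806, 1.381, 65.374, -4.715], TCP at [0.26, -0.623, 0.205] pointing down, gripper open.
Joint ranges: [-148.3, 148.3], [-19.14, 114.17], [-79.39, 73.82], [5.75, 140.21], [-59.74, 239.74], [12.07, 113.84], [-152.46, 152.46]. Speed limits (degrees/s): [147.25, 147.25, 180, 180, 180, 180, 180].

## Interface

Orientations are given as [roll, pitch, yaw] about the fixed x, y, z axes, in that order (R = Rz(yaw) Ry(pitch) Rx(roll)).
In Python, from cell import get_state, camera, job_done gives the robot as it stands.
- The arm moves only by the tool play_rows, never from a script. Its arguments are lists of equal length, an entry for each row: "travel": the shift along the world's x, y, z in m, a list of three; "twist": the turn about the world's z in degrees. A call has exactly 10 rows; each row shifts and turns the commanded pose from where the row before left it; what a row does not reach is not made up. A row lasts 1/12 s, in which the tool goes at most 41.7 mm and 7.16 degrees, less where a joint would pass 70% of its speed; a pose out of reach is approached as far as the arm can. A call is refused whole if a number of a shift passes 0.0417 or a number of a turn 7.16, either way. A call with a gripper value outside its range is refused whole. "hand" is the opening, from 0 (shut) to 1 (fully open), set as the call begins (left out, the last holds). The fingers move at their own pace and stop on an object; "newtons" is the grip in N (left out, the last holds). Time passes only in rows, so rows that do not move let the fingers close, or fill a call up. It gives the time, the measured TCP pose, the force, the opening and the grip force at its end, in the units of the state.
- get_state(): the state, without advancing time (a new reading comes with each control period).
- camera(name): name is "scene" or "top" or "wrist"; returns a dict with "frame" (420x560x3 uint8, blue, green, red), "K" (3x3 intrinsics, pixels), "dist_coeffs" ([k1, k2, p1, p2, k3] as OpenCV has them; the pictures are not rectified), "world_from_camera" (4x4, takes a point from camera to world coordinates). Camera axes: x right, y up, looking along -z (the intrinsics and any distortion apply to the point x, -y, -z); pixel columns grow to the right and rows downward; lengths in m; the calibration is good to about 2 mm. A picture is of the moment at which its call begins. There is no depth.
- job_done(): hands the job in; it is judged then, once.
The state is a dict: "time_s": time; "joint_positions": joint angles; "qvel": joint speeds; "joint_efforts": joint torques, N m; "tool_pos": TCP position; "eef_rot": TCP orientation; "force": force on the tool from outside, world axes, zero at the start; "ft_torque": the same for the moment, N m; "finger_gap": finger opening in m; "grasp_force": force on a finger pad.
Only numpy, scipy, OpenCV 4.12 (cv2) and the standard library are available. Lean on these libraries where they do the work, as an engineer would, in place of code of your own. Each camera call takes 0.05 s, during which the arm holds its last target. There are 200 camera calls.

## Task

Pinch the two orange sprung tabs of the filter cartridge together to free it, draw it out of the grey storage dock, and set it fully home in the green socket of the filter bay, pressed down against the sprung plate so that both tabs spring out and lock it there when you let go. Do it gently: do not crush the tabs, drag the cartridge against its catches or ram it into the socket, and leave the beaker and the blue tube rack where they are.

Things in the scene. Friction and masses are not known exactly. Their poses are not given: they have to be found in the camera images.
- cartridge: Filter cartridge, upright, foot 36 (x) x 40 (y) mm, 88 mm tall, 85 to 160 g: white core, blue foot and cap, a sprung tab on its +y and -y sides. Origin: centre of its underside, z up; works either way round (half turn). Square orange catches low on the tabs (20 to 26 mm above the underside) let it neither out nor in unless both tabs are pressed in at least 4 mm.
- pinch_point (a point): Point midway between the two orange ribbed finger pads of the cartridge, on its axis, 70 mm above its underside. The pads face +y and -y, are 24 mm wide in x and reach from 17 mm below to 16 mm above this point. Over both pads: 48 mm with the tabs out, 38 mm with both fully in. The cartridge is carried by these pads, held pinched.
- tab_left (a joint): How far (m) the tab on the cartridge's +y side is pressed in: 0 = out, 0.005 = at its rigid stop. It takes about 4 N to start and 10 N at the stop. 20 to 30 N a finger is ample to pinch and carry; beyond about 45 N a finger the tabs are crushed.
- tab_right (a joint): The same for the tab on the cartridge's -y side. Do not pull or press the cartridge against the storage dock with over 25 N: if it does not come freely, a catch is still hooked or the hand is off centre.
- dock: Fixed grey storage dock, base 86 x 90 mm, where the cartridge starts, locked in. Origin: centre of its underside on the worktop, z up; its axes are those of the cartridge standing in it. Inner floor 16 mm above the origin, a plate that gives 5 mm on a soft spring (3 to 5 N); black rim at 58 mm; mouth 39.5 (x) x 43.5 (y) mm. The cartridge stands 42 mm deep in it.
- bay: Fixed filter bay: white base 100 x 96 mm, green socket in its middle, mouth 39.5 (x) x 43.5 (y) mm with a black 45 degree lead-in 3 mm wide. Origin: centre of the underside on the worktop, z up. The cartridge's y goes along the bay's y. The socket's height is screw-set and NOT measured: hard inner floor 18 to 34 mm above the origin, rim 44 mm above that floor. Feel for the depth.
- bay_plate (a joint): Sprung steel plate in the bottom of the green socket (m): 0 = up, 10 mm above the hard floor; 0.010 = flush with the floor, a rigid stop. Pushes up with 3 N at the top, 9 N at the bottom. From 0.0065 on the tabs can spring out into the socket's windows (best 0.008 or more); a locked cartridge holds it near 0.006, an unlocked one is lifted. Push in with 8 to 15 N; over 20 N is ramming.
- beaker: Small empty glass beaker, 52 mm across, 56 mm tall, loose between dock and bay; leave alone. Origin: centre of its underside.
- tube_rack_blue: Blue microtube rack, 58 x 90 x 40 mm, loose; leave alone. Origin: centre of its underside. (Also: a tall fixed instrument with a black block on top stands at the left under the start pose of the hand; rise at least 0.1 m before moving away from it.)
Things that resemble listed ones, but are neither listed nor needed, are in the scene too. Leave any red look-alike of the bay alone. Leave any turquoise look-alike of the cartridge alone.

How it is judged:
By the outcome, as a careful person would: the job done as asked, in the order asked, and still so for the second after the job is handed in, with the robot touching nothing.
It also fails if it takes over 58 s, if anything falls off the work surface, if the arm or the gripper's body presses on something with over 40 N, if the wrist force passes 120 N, or if a joint passes its speed limit or range.

## Working session

There is one attempt and no reset: what is moved stays moved. The work goes in short steps, Python scripts to look and compute and a tool call to move; the robot and the scene stay as the last step left them, time stands still between calls to the robot, and variables do not carry over. Pictures are saved under pics/ and viewed, at most 10 in all, crops included, and the job is handed in when it is done.

Besides the shell and the picture viewer there is one more tool, called as name(argument=value, ...) on one line, values as JSON. play_rows: Moves the arm, as the interface text tells. Its arguments: {"type":"object","properties":{"travel":{"type":"array"},"twist":{"type":"array"},"hand":{"type":"number"},"newtons":{"type":"number"}},"required":["travel","twist"]}

```bash
mkdir -p pics; ls; cat > h.py <<'E'
import numpy as np,cv2
from cell import get_state,camera,job_done
def ray(c,px):
    p=cv2.undistortPoints(np.array(px,float).reshape(-1,1,2),c["K"],np.array(c["dist_coeffs"],float)).reshape(-1,2)
    d=np.c_[p[:,0],-p[:,1],-np.ones(len(p))]
    T=np.array(c["world_from_camera"]);return T[:3,3],d@T[:3,:3].T
def plane(c,px,z):
    o,d=ray(c,px);return o+d*((z-o[2])/d[:,2])[:,None]
E
sed -i 's/c\["K"\],np/np.array(c["K"],float),np/' h.py
python3 - <<'E'
from h import *
print(get_state())
for n in("scene","top"):
    c=camera(n);cv2.imwrite(f"pics/{n}0.png",c["frame"]);print(np.round(c["world_from_camera"],3).tolist())
E
```

```text
pics
{'time_s': 0.0, 'joint_positions': array([65.66493122, 26.89724852, -2.7868828 , 87.87475623,  1.38261951,
       65.37401699, -4.71803299]), 'qvel': array([ 0.0254143 ,  0.00710201, -0.02536283, -0.05559545, -0.08017767,
       -0.01266441, -0.01007954]), 'joint_efforts': array([ 1.33253720e-04, -5.10307932e+01, -4.65026661e-02, -2.37717283e+01,
        1.06931938e-02,  7.58492824e-03, -1.70228742e-05]), 'tool_pos': array([ 0.26003923, -0.62220722,  0.20425466]), 'eef_rot': array([-1.79887711e+02,  4.59725069e-03,  2.26815254e+01]), 'force': array([-0.09263423, -0.04911571,  0.08377305]), 'ft_torque': array([ 0.02106242, -0.01096729, -0.00024388]), 'grasp_force': 0.0, 'finger_gap': 0.08535148068099196}
[[-0.752, 0.487, -0.445, 0.145], [-0.659, -0.557, 0.506, 0.332], [-0.002, 0.673, 0.739, 0.746], [0.0, 0.0, 0.0, 1.0]]
[[0.023, 0.995, -0.097, 0.432], [-1.0, 0.024, 0.007, -0.114], [0.009, 0.097, 0.995, 1.098], [0.0, 0.0, 0.0, 1.0]]
```

View pics/scene0.png

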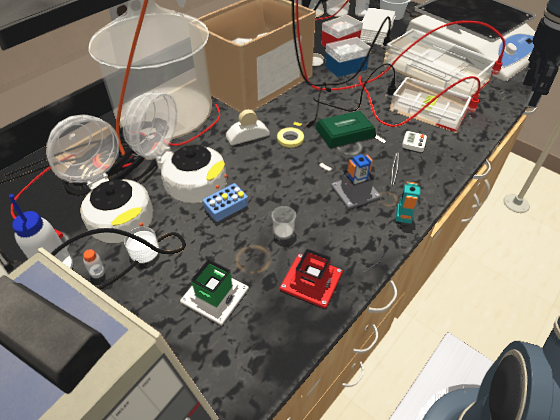

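View pics/top0.png

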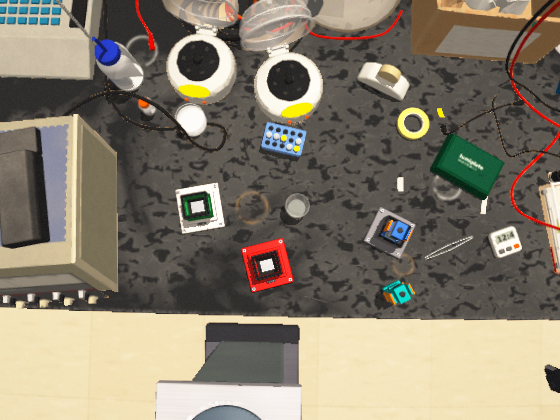

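The scene view shows the bay (white base, green socket) at (215,288), the dock with cartridge at (357,180), the red look-alike at (312,277), the turquoise one at (408,203), the beaker at (284,222) and the rack at (226,200). In the top view the bay is at (200,207), dock/cartridge (394,231), beaker (297,208), rack (284,139).

```bash
python3 - <<'E'
from h import *
c=camera("top");s=camera("scene");f=c["frame"];K=np.array(c["K"]);print(K.tolist(),c["dist_coeffs"])
hsv=cv2.cvtColor(f,cv2.COLOR_BGR2HSV)
def blobs(name,lo,hi,z,box):
    m=cv2.inRange(hsv,lo,hi);k=np.zeros_like(m);x0,y0,x1,y1=box;k[y0:y1,x0:x1]=255;m&=k
    cs,_=cv2.findContours(m,cv2.RETR_EXTERNAL,2);cs=sorted(cs,key=cv2.contourArea)[-2:]
    for q in cs:
        if len(q)<4: continue
        w=plane(c,q.reshape(-1,2),z)[:,:2]
        r=cv2.minAreaRect((w*1000).astype(np.float32));print(name,cv2.contourArea(q),np.round(r[0],1),np.round(r[1],1),round(r[2],1))
blobs("bay base",(0,0,150),(180,60,255),.006,(165,170,235,245))
blobs("bay green",(50,80,20),(85,255,255),.07,(165,170,235,245))
blobs("cap",(100,120,60),(125,255,255),.104,(365,200,425,260))
blobs("pads",(5,150,120),(22,255,255),.095,(365,200,425,260))
blobs("rack",(100,100,60),(125,255,255),.04,(255,115,315,165))
print("dock",plane(c,[(391,232)],.01), "beaker",plane(c,[(297,208)],.03))
T=np.linalg.inv(c["world_from_camera"]);p=T@np.r_[get_state()["tool_pos"],1]
print("tcp in top px",K[0,0]*p[0]/-p[2]+K[0,2],K[1,1]*p[1]/p[2]+K[1,2])
# cross view of cap & bay hole
for a,b in (((397,230),(359,160)),((198,206),(212,283))):
    o1,d1=ray(c,[a]);o2,d2=ray(s,[b]);A=np.c_[d1[0],-d2[0]];t=np.linalg.lstsq(A,o2-o1,rcond=None)[0]
    print(o1+d1[0]*t[0],o2+d2[0]*t[1])
cv2.imwrite("pics/t1.png",cv2.resize(f[160:280,160:430],None,fx=2.9,fy=2.9,interpolation=cv2.INTER_CUBIC))
E
```

```text
[[495.0100003031524, 0.0, 288.3966965167689], [0.0, 495.0100003031524, 208.64684680051684], [0.0, 0.0, 1.0]] [-0.08835388  0.          0.          0.          0.        ]
bay base 1854.0 [535.5  76.2] [100.   96.6] 11.5
bay green 90.5 [521.2  56.7] [40.4 71.9] 53.1
bay green 117.5 [535.5  76.4] [40.2 45.7] 10.9
cap 10.0 [ 482.4 -312.4] [6.3 9.2] 63.8
cap 229.5 [ 488.5 -348.8] [32.8 34.8] 65.5
pads 5.5 [ 479.5 -367.6] [ 5.2 26.5] 52.3
pads 26.5 [ 500.6 -323.9] [ 6.4 25.9] 63.7
rack 1030.5 [ 686.5 -105.7] [89.5 60.4] 78.2
dock [[ 0.49090623 -0.34896034  0.01      ]] beaker [[ 0.53720195 -0.13949837  0.03      ]]
tcp in top px 569.1775515952351 360.7734286505411
[ 0.4899486  -0.34028034  0.10650445] [ 0.49140634 -0.33942381  0.10639442]
[0.53520032 0.07329345 0.04208327] [0.53735196 0.0751171  0.04261753]
```

View pics/t1.png

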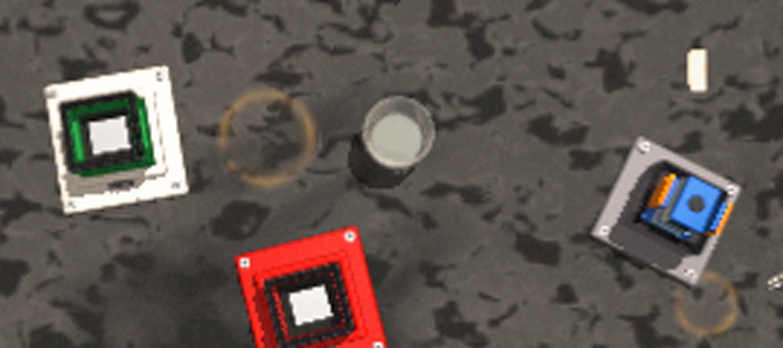

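The crop confirms the bay at (110,135), yaw about 11°, and the cartridge at (697,205) with its orange pads left and right, yaw about -25°. Rising and moving above the cartridge.

play_rows(travel=[[0,0,0.03],[0,0,0.03],[0,0,0.03],[0,0,0.03],[0.02,0.024,0],[0.02,0.024,0],[0.02,0.024,0],[0.02,0.024,0],[0.02,0.024,0],[0.02,0.024,0]], twist=[0,0,0,0,-5,-5,-5,-5,-5,-5], hand=1, newtons=25)

```text
time_s: 1.03
tool_pos: [0.3809, -0.4774, 0.3252]
eef_rot: [-180.0, 0.0, -7.6]
force: [-1.0, -0.3, 0.2]
finger_gap: 0.0854
grasp_force: 0.0
```

play_rows(travel=[[0.02,0.024,0],[0.02,0.024,0],[0.02,0.024,0],[0.02,0.024,0],[0.02,0.024,-0.02],[0.01,0.012,-0.02],[0,0,-0.02],[0,0,-0.01],[0,0,0],[0,0,0]], twist=[-5,-5,-5,-2.5,0,0,0,0,0,0])

```text
time_s: 1.87
tool_pos: [0.4896, -0.3478, 0.2554]
eef_rot: [180.0, 0.0, -24.9]
force: [-0.4, -0.1, -0.7]
finger_gap: 0.0854
grasp_force: 0.0
```

```bash
python3 - <<'E'
from h import *
c=camera("wrist");cv2.imwrite("pics/w1.png",c["frame"]);print(np.round(c["world_from_camera"],3).tolist())
s=get_state();print(s["tool_pos"],s["eef_rot"],s["joint_positions"],s["force"])
E
```

```text
[[-0.421, 0.857, 0.298, 0.567], [-0.907, -0.397, -0.138, -0.383], [0.0, -0.329, 0.944, 0.424], [0.0, 0.0, 0.0, 1.0]]
[ 0.49010378 -0.34816211  0.25629231] [ 1.79963454e+02 -8.12001550e-02 -2.49376108e+01] [ 34.57469825  17.74232559  -4.15222159  94.57608537   1.3977022
  67.64680598 -84.84808203] [-0.51287669 -0.21976328  0.12636006]
```

View pics/w1.png

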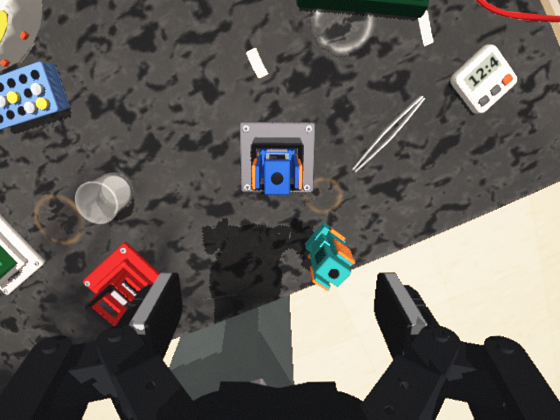

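The wrist view shows the cartridge cap at (277,178) with the pads at (254,170) and (300,170), aligned with the hand; the turquoise decoy is at (332,255).

```bash
python3 - <<'E'
from h import *
for n in ("wrist","top"):
    c=camera(n);f=c["frame"];hsv=cv2.cvtColor(f,cv2.COLOR_BGR2HSV)
    box=(235,115,320,205) if n=="wrist" else (365,200,425,260)
    def blobs(name,lo,hi,z,k=1):
        m=cv2.inRange(hsv,lo,hi);q=np.zeros_like(m);x0,y0,x1,y1=box;q[y0:y1,x0:x1]=255;m&=q
        cs,_=cv2.findContours(m,0,2)
        for q in sorted(cs,key=cv2.contourArea)[-k:]:
            w=plane(c,q.reshape(-1,2),z)[:,:2]
            r=cv2.minAreaRect((w*1000).astype(np.float32));print(n,name,cv2.contourArea(q),cv2.boundingRect(q),np.round(r[0],1),np.round(r[1],1),round(r[2],1))
    blobs("cap",(100,120,110),(125,255,255),.104)
    blobs("pads",(5,150,120),(22,255,255),.09,2)
    blobs("dockbase",(0,0,90),(180,40,180),.006)
    if n=="wrist":
        print("screws",plane(c,[(247,129),(309,129),(308,187),(247,187)],.006)); print("turq",plane(c,[(330,268)],.09))
        cv2.imwrite("pics/w1c.png",cv2.resize(f[110:210,225:330],None,fx=5,fy=5,interpolation=cv2.INTER_CUBIC))
E
```

```text
wrist cap 1331.0 (256, 150, 43, 45) [ 496.7 -349.9] [40.3 43. ] 65.1
wrist pads 62.0 (252, 159, 5, 32) [ 501.5 -326.2] [ 3.7 31.9] 60.1
wrist pads 65.5 (297, 159, 6, 32) [ 481.8 -368.3] [ 4.7 31.9] 68.1
wrist dockbase 2577.5 (235, 115, 85, 90) [ 487.4 -346.8] [104.3 111.3] 65.0
screws [[ 0.5385428  -0.32981552  0.006     ]
 [ 0.50727815 -0.39717686  0.006     ]
 [ 0.44136389 -0.36739122  0.006     ]
 [ 0.47376095 -0.29760854  0.006     ]]
turq [[ 0.37129945 -0.35614837  0.09      ]]
top cap 189.5 (391, 221, 18, 19) [ 490.2 -346. ] [25.4 34.1] 63.7
top pads 5.5 (404, 230, 9, 11) [ 479.7 -368.8] [ 5.2 26.6] 52.3
top pads 27.5 (384, 220, 9, 11) [ 501. -325.] [ 6.4 26. ] 63.7
top dockbase 303.0 (365, 200, 45, 40) [ 519.  -340.5] [86.8 99.4] 1.4
```

View pics/w1c.png

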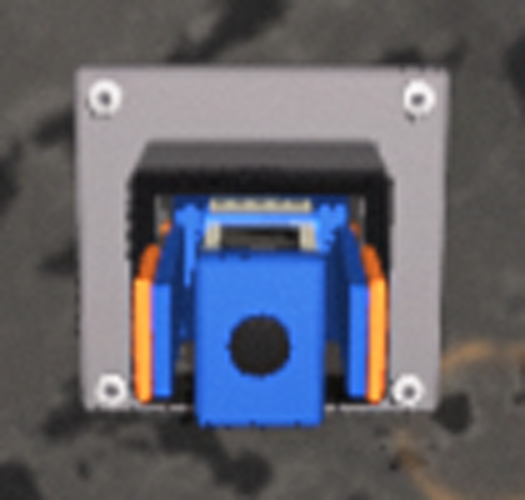

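Screw holes centre at (0.490,-0.348), yaw -24.9°, matching pads and top view; the hand is aligned within 1 mm. Descend and pinch.

play_rows(travel=[[0,0,-0.022],[0,0,-0.022],[0,0,-0.022],[0,0,-0.022],[0,0,-0.022],[0,0,-0.022],[0,0,-0.022],[0,0,-0.018],[0,0,-0.012],[0,0,-0.006]], twist=[0,0,0,0,0,0,0,0,0,0])

```text
time_s: 2.85
tool_pos: [0.4899, -0.3471, 0.0644]
eef_rot: [180.0, 0.1, -24.9]
force: [-0.4, 0.1, -0.2]
finger_gap: 0.0853
grasp_force: 0.0
```

play_rows(travel=[[0,0,0],[0,0,0],[0,0,0],[0,0,0],[0,0,0],[0,0,0],[0,0,0],[0,0,0],[0,0,0],[0,0,0]], twist=[0,0,0,0,0,0,0,0,0,0], hand=0.3, newtons=25)

```text
time_s: 3.68
tool_pos: [0.4908, -0.3473, 0.0657]
eef_rot: [180.0, -0.1, -24.8]
force: [1.6, -0.6, 2.8]
finger_gap: 0.0308
grasp_force: 27.1
```

```bash
python3 - <<'E'
from h import *
s=get_state();print(s)
E
```

```text
{'time_s': 3.6833, 'joint_positions': array([ 34.32180738,  28.74395788,  -4.09229849, 105.5407502 ,
         2.76564112,  45.7223704 , -86.02060299]), 'qvel': array([ 0.08214642,  0.13657044, -0.05900543,  0.0927466 , -0.02509626,
       -0.06335502, -0.10239208]), 'joint_efforts': array([-1.91048663e-01, -4.55740106e+01, -5.01484238e-01, -1.67646003e+01,
       -8.13943846e-02,  4.64750994e-01,  1.46338460e-02]), 'tool_pos': array([ 0.49082186, -0.34726971,  0.06569679]), 'eef_rot': array([ 1.79977978e+02, -8.60666279e-02, -2.48244138e+01]), 'force': array([ 1.63608244, -0.59611445,  2.82669351]), 'ft_torque': array([-0.25405318, -0.21213308, -0.01967475]), 'grasp_force': 27.086285948753357, 'finger_gap': 0.030788109274466013}
```

```bash
python3 - <<'E'
from h import *
c=camera("wrist");f=c["frame"];g=camera("scene")["frame"][130:230,310:430]
a=cv2.resize(f[110:380,130:430],(530,477),interpolation=cv2.INTER_CUBIC)
cv2.imwrite("pics/w2.png",np.hstack([a,np.pad(cv2.resize(g,(264,220),interpolation=2),((0,257),(0,0),(0,0)))]))
E
```

```text
(no output)
```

View pics/w2.png

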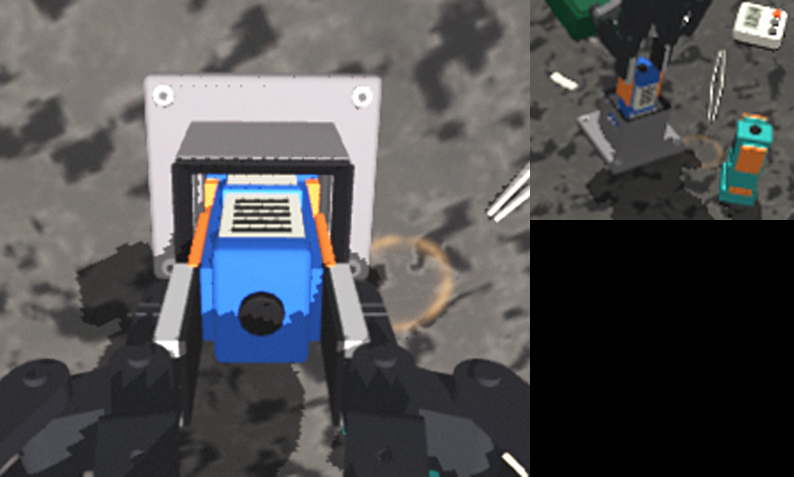

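Both fingers are on the orange pads (at (200,240) and (325,240)), tabs in. Lift slowly and watch the force.

play_rows(travel=[[0,0,0.0005],[0,0,0.0005],[0,0,0.0005],[0,0,0.0005],[0,0,0.0005],[0,0,0.0005],[0,0,0.0005],[0,0,0.0005],[0,0,0],[0,0,0]], twist=[0,0,0,0,0,0,0,0,0,0])

```text
time_s: 4.62
tool_pos: [0.4901, -0.3467, 0.0692]
eef_rot: [180.0, 0.0, -24.8]
force: [0.8, -0.4, 2.4]
finger_gap: 0.031
grasp_force: 26.9
```

play_rows(travel=[[0,0,0.001],[0,0,0.001],[0,0,0.001],[0,0,0.001],[0,0,0.001],[0,0,0.001],[0,0,0.001],[0,0,0.001],[0,0,0],[0,0,0]], twist=[0,0,0,0,0,0,0,0,0,0])

```text
time_s: 5.45
tool_pos: [0.4901, -0.3468, 0.0774]
eef_rot: [180.0, 0.0, -24.8]
force: [-0.8, 0.5, -1.6]
finger_gap: 0.0313
grasp_force: 26.5
```

play_rows(travel=[[0,0,0.003],[0,0,0.004],[0,0,0.005],[0,0,0.005],[0,0,0.005],[0,0,0.005],[0,0,0.005],[0,0,0.004],[0,0,0.002],[0,0,0]], twist=[0,0,0,0,0,0,0,0,0,0])

```text
time_s: 6.28
tool_pos: [0.4906, -0.347, 0.116]
eef_rot: [180.0, -0.1, -24.8]
force: [0.3, 0.7, -1.0]
finger_gap: 0.0309
grasp_force: 26.5
```

play_rows(travel=[[0,0,0.008],[0,0,0.012],[0,0,0.016],[0,0,0.018],[0,0,0.018],[0,0,0.018],[0,0,0.012],[0,0,0.006],[0,0,0],[0,0,0]], twist=[0,0,0,0,0,0,0,0,0,0])

```text
time_s: 7.12
tool_pos: [0.49, -0.3467, 0.2231]
eef_rot: [180.0, 0.0, -24.8]
force: [-1.4, -0.6, -1.0]
finger_gap: 0.031
grasp_force: 26.5
```

Free and clear (weight about 1 N). Moving over to just short of the bay for a close look.

play_rows(travel=[[0,0.01,0.004],[0,0.02,0.004],[0.001,0.026,0.004],[0.001,0.028,0.004],[0.001,0.028,0.004],[0.001,0.028,0.004],[0.001,0.028,0.003],[0.001,0.028,0],[0.001,0.028,0],[0.001,0.028,0]], twist=[0,2,2,2,2,2,2,2,2,2])

```text
time_s: 7.95
tool_pos: [0.4972, -0.0901, 0.2506]
eef_rot: [-180.0, 0.0, -6.4]
force: [0.9, 0.1, -1.8]
finger_gap: 0.0312
grasp_force: 26.5
```

play_rows(travel=[[0.001,0.028,0],[0.001,0.028,0],[0,0.028,0],[0,0.028,0],[0,0.022,0],[0,0.016,0],[0,0.01,0],[0,0.004,0],[0,0,0],[0,0,0]], twist=[3,3,3,3,3,3,0,0,0,0])

```text
time_s: 8.78
tool_pos: [0.5002, 0.0681, 0.2502]
eef_rot: [179.9, 0.0, 11.1]
force: [0.2, -0.8, -1.7]
finger_gap: 0.0306
grasp_force: 26.5
```

```bash
python3 - <<'E'
from h import *
c=camera("wrist");cv2.imwrite("pics/w3.png",c["frame"]);print(np.round(c["world_from_camera"],3).tolist())
s=[get_state() for _ in range(3)];print([x["tool_pos"] for x in s],s[0]["eef_rot"],s[0]["joint_positions"],s[0]["force"])
E
```

```text
[[0.193, 0.927, 0.322, 0.584], [-0.981, 0.182, 0.064, 0.085], [0.0, -0.328, 0.945, 0.419], [0.0, 0.0, 0.0, 1.0]]
[array([0.50031579, 0.06770792, 0.25019625]), array([0.50031579, 0.06770792, 0.25019625]), array([0.50031579, 0.06770792, 0.25019625])] [1.79950087e+02 2.44514343e-02 1.10385827e+01] [  8.44940116  10.17968426 -23.88660211 106.09694488   4.59415553
  64.67862481 -96.03417228] [-0.02973978 -0.26707841 -2.34116257]
```

View pics/w3.png

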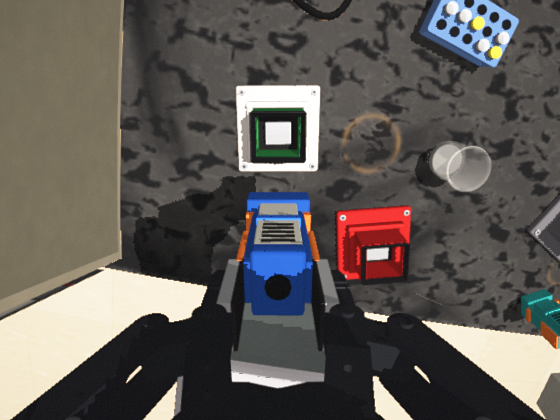

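The bay's white base spans (237–320, 86–171), its socket is at (278,135); the cartridge is held straight at (278,250). Measuring the bay.

```bash
python3 - <<'E'
from h import *
c=camera("wrist");f=c["frame"];hsv=cv2.cvtColor(f,cv2.COLOR_BGR2HSV)
def rect(m,z,name):
    q=np.zeros_like(m);q[75:180,225:330]=255;m=m&q
    q=max(cv2.findContours(m,0,2)[0],key=cv2.contourArea)
    r=cv2.minAreaRect((plane(c,q.reshape(-1,2),z)[:,:2]*1000).astype(np.float32));print(name,z,np.round(r[0],1),np.round(r[1],1),round(r[2],1))
for z in(.006,.01):rect(cv2.inRange(hsv,(0,0,165),(180,50,255)),z,"base")
bl=cv2.inRange(hsv,(0,0,0),(180,255,45))
k=cv2.inRange(hsv,(50,80,20),(85,255,255))
sock=cv2.inRange(f,(0,0,0),(255,255,95))&cv2.inRange(hsv,(0,0,0),(180,255,140)); q=np.zeros_like(sock);q[98:165,244:312]=255;sock&=q
for z in(.062,.070,.078): rect(sock,z,"rim outer");rect(k,z,"green")
E
```

```text
base 0.006 [535.8  74.9] [100.9  96.6] 11.2
base 0.01 [536.3  75. ] [99.9 95.7] 11.2
rim outer 0.062 [535.7  75.3] [56.3 57.2] 11.1
green 0.062 [534.6  74.6] [42.  46.6] 12.2
rim outer 0.07 [536.7  75.5] [55. 56.] 11.1
green 0.07 [535.7  74.8] [41.  45.5] 12.2
rim outer 0.078 [537.8  75.7] [53.8 54.7] 11.1
green 0.078 [536.8  75. ] [40.1 44.5] 12.2
```

Bay centre (0.536, 0.075), yaw 11.2°, size checks out (100×96). Move over it and down to just above the highest possible rim.

play_rows(travel=[[0.008,0.0015,0],[0.01,0.002,0],[0.01,0.002,0],[0.0075,0.001,-0.01],[0,0,-0.02],[0,0,-0.025],[0,0,-0.025],[0,0,-0.02],[0,0,-0.01],[0,0,-0.005]], twist=[0,0,0,0,0,0,0,0,0,0])

```text
time_s: 9.72
tool_pos: [0.5351, 0.0755, 0.133]
eef_rot: [-180.0, 0.2, 11.2]
force: [0.7, 0.1, -0.1]
finger_gap: 0.0311
grasp_force: 26.5
```

play_rows(travel=[[0,0,0],[0,0,0],[0,0,-0.001],[0,0,-0.001],[0,0,-0.001],[0,0,-0.001],[0,0,-0.001],[0,0,-0.001],[0,0,0],[0,0,0]], twist=[0,0,0,0,0,0,0,0,0,0])

```text
time_s: 10.55
tool_pos: [0.5357, 0.0757, 0.1293]
eef_rot: [180.0, 0.0, 11.2]
force: [-0.1, -1.2, -0.4]
finger_gap: 0.0308
grasp_force: 26.5
```

```bash
python3 - <<'E'
from h import *
a=cv2.resize(camera("wrist")["frame"][130:350,180:400],(400,400),interpolation=2)
g=cv2.resize(camera("scene")["frame"][220:330,160:270],(400,400),interpolation=2)
cv2.imwrite("pics/w4.png",np.hstack([a,g]));print(get_state()["tool_pos"],get_state()["force"])
E
```

```text
[0.53579956 0.07569323 0.12933603] [-0.13380448 -0.62115669 -1.59710615]
```

View pics/w4.png

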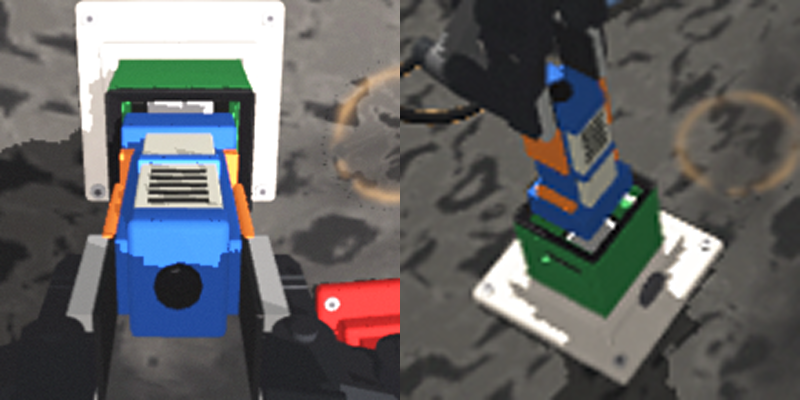

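The cartridge (foot at 122–238, left crop) is centred over the socket (107–255) with the rim still below it. Continue gently down.

play_rows(travel=[[0,0,-0.001],[0,0,-0.001],[0,0,-0.001],[0,0,-0.001],[0,0,-0.001],[0,0,-0.001],[0,0,-0.001],[0,0,-0.001],[0,0,0],[0,0,0]], twist=[0,0,0,0,0,0,0,0,0,0])

```text
time_s: 11.48
tool_pos: [0.5358, 0.0757, 0.1213]
eef_rot: [180.0, 0.0, 11.2]
force: [-0.7, 0.2, -2.2]
finger_gap: 0.0312
grasp_force: 26.5
```

play_rows(travel=[[0,0,-0.001],[0,0,-0.001],[0,0,-0.001],[0,0,-0.001],[0,0,-0.001],[0,0,-0.001],[0,0,0],[0,0,0],[0,0,0],[0,0,0]], twist=[0,0,0,0,0,0,0,0,0,0])

```text
time_s: 12.32
tool_pos: [0.5359, 0.0757, 0.1154]
eef_rot: [180.0, -0.0, 11.2]
force: [0.2, 0.0, -1.1]
finger_gap: 0.0313
grasp_force: 26.5
```

play_rows(travel=[[0,0,-0.001],[0,0,-0.001],[0,0,-0.001],[0,0,-0.001],[0,0,-0.001],[0,0,-0.001],[0,0,0],[0,0,0],[0,0,0],[0,0,0]], twist=[0,0,0,0,0,0,0,0,0,0])

```text
time_s: 13.15
tool_pos: [0.5358, 0.0757, 0.1094]
eef_rot: [180.0, -0.0, 11.2]
force: [-0.2, -0.3, -1.1]
finger_gap: 0.0308
grasp_force: 26.5
```

play_rows(travel=[[0,0,-0.001],[0,0,-0.001],[0,0,-0.001],[0,0,-0.001],[0,0,-0.001],[0,0,-0.001],[0,0,0],[0,0,0],[0,0,0],[0,0,0]], twist=[0,0,0,0,0,0,0,0,0,0])

```text
time_s: 13.98
tool_pos: [0.5358, 0.0757, 0.1034]
eef_rot: [180.0, -0.0, 11.2]
force: [0.4, 0.5, -1.4]
finger_gap: 0.0309
grasp_force: 26.5
```

play_rows(travel=[[0,0,-0.001],[0,0,-0.001],[0,0,-0.001],[0,0,-0.001],[0,0,-0.001],[0,0,-0.001],[0,0,-0.001],[0,0,-0.001],[0,0,0],[0,0,0]], twist=[0,0,0,0,0,0,0,0,0,0])

```text
time_s: 14.82
tool_pos: [0.5358, 0.0757, 0.0953]
eef_rot: [180.0, 0.0, 11.2]
force: [-0.2, 0.4, -1.6]
finger_gap: 0.0308
grasp_force: 26.5
```

play_rows(travel=[[0,0,-0.001],[0,0,-0.001],[0,0,-0.001],[0,0,-0.001],[0,0,0],[0,0,0],[0,0,0],[0,0,0],[0,0,0],[0,0,0]], twist=[0,0,0,0,0,0,0,0,0,0])

```text
time_s: 15.65
tool_pos: [0.5359, 0.0757, 0.0914]
eef_rot: [180.0, -0.0, 11.2]
force: [-1.1, 0.4, 2.8]
finger_gap: 0.0306
grasp_force: 26.9
```

Contact with the plate at about z=0.093. Press on.

play_rows(travel=[[0,0,-0.001],[0,0,-0.001],[0,0,-0.001],[0,0,-0.001],[0,0,-0.001],[0,0,0],[0,0,0],[0,0,0],[0,0,0],[0,0,0]], twist=[0,0,0,0,0,0,0,0,0,0])

```text
time_s: 16.48
tool_pos: [0.536, 0.0757, 0.0865]
eef_rot: [180.0, -0.0, 11.2]
force: [-0.5, -1.0, 5.5]
finger_gap: 0.0307
grasp_force: 27.3
```

play_rows(travel=[[0,0,-0.0005],[0,0,-0.0005],[0,0,0],[0,0,0],[0,0,0],[0,0,0],[0,0,0],[0,0,0],[0,0,0],[0,0,0]], twist=[0,0,0,0,0,0,0,0,0,0])

```text
time_s: 17.32
tool_pos: [0.5361, 0.0758, 0.0856]
eef_rot: [180.0, -0.0, 11.2]
force: [-0.8, 0.1, 5.5]
finger_gap: 0.0308
grasp_force: 27.4
```

play_rows(travel=[[0,0,-0.0005],[0,0,-0.0005],[0,0,0],[0,0,0],[0,0,0],[0,0,0],[0,0,0],[0,0,0],[0,0,0],[0,0,0]], twist=[0,0,0,0,0,0,0,0,0,0])

```text
time_s: 18.15
tool_pos: [0.5361, 0.0758, 0.0847]
eef_rot: [180.0, -0.0, 11.2]
force: [-1.2, -0.9, 6.2]
finger_gap: 0.0308
grasp_force: 27.5
```

play_rows(travel=[[0,0,-0.0005],[0,0,-0.0005],[0,0,0],[0,0,0],[0,0,0],[0,0,0],[0,0,0],[0,0,0],[0,0,0],[0,0,0]], twist=[0,0,0,0,0,0,0,0,0,0])

```text
time_s: 18.98
tool_pos: [0.5361, 0.0757, 0.0838]
eef_rot: [180.0, -0.0, 11.2]
force: [-0.8, -0.5, 6.7]
finger_gap: 0.0308
grasp_force: 27.5
```

play_rows(travel=[[0,0,-0.0005],[0,0,-0.0005],[0,0,0],[0,0,0],[0,0,0],[0,0,0],[0,0,0],[0,0,0],[0,0,0],[0,0,0]], twist=[0,0,0,0,0,0,0,0,0,0])

```text
time_s: 19.82
tool_pos: [0.5362, 0.0758, 0.0829]
eef_rot: [180.0, -0.1, 11.2]
force: [-1.0, -1.1, 7.8]
finger_gap: 0.031
grasp_force: 27.6
```

play_rows(travel=[[0,0,-0.0005],[0,0,0],[0,0,0],[0,0,0],[0,0,0],[0,0,0],[0,0,0],[0,0,0],[0,0,0],[0,0,0]], twist=[0,0,0,0,0,0,0,0,0,0])

```text
time_s: 20.65
tool_pos: [0.5362, 0.0758, 0.0826]
eef_rot: [180.0, -0.1, 11.2]
force: [-1.9, -0.7, 8.7]
finger_gap: 0.0309
grasp_force: 27.8
```

At the floor stop (8.7 N plus weight). Release.

play_rows(travel=[[0,0,0],[0,0,0],[0,0,0],[0,0,0],[0,0,0],[0,0,0],[0,0,0],[0,0,0],[0,0,0],[0,0,0]], twist=[0,0,0,0,0,0,0,0,0,0], hand=1)

```text
time_s: 21.48
tool_pos: [0.5358, 0.0757, 0.0818]
eef_rot: [180.0, 0.0, 11.2]
force: [0.9, -0.6, -0.1]
finger_gap: 0.0852
grasp_force: 0.0
```

```bash
python3 - <<'E'
from h import *
a=cv2.resize(camera("wrist")["frame"][130:350,180:400],(400,400),interpolation=2)
g=cv2.resize(camera("scene")["frame"][220:330,160:270],(400,400),interpolation=2)
cv2.imwrite("pics/w5.png",np.hstack([a,g]));s=get_state();print(s["tool_pos"],s["force"],s["finger_gap"])
E
```

```text
[0.53580827 0.07568785 0.08183384] [-0.45800621 -0.17135199 -0.50126677] 0.08560088700456983
```

View pics/w5.png

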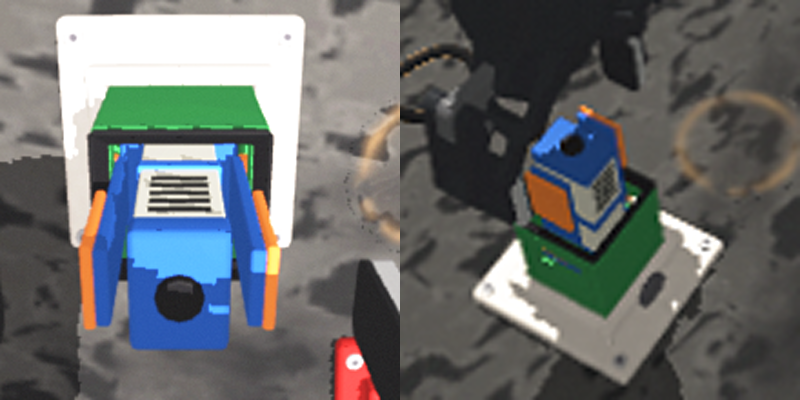

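Both tabs have sprung out (orange pads at (93,260) and (263,260)). Retreat straight up.

play_rows(travel=[[0,0,0.004],[0,0,0.008],[0,0,0.015],[0,0,0.025],[0,0,0.03],[0,0,0.03],[0,0,0.03],[0,0,0.02],[0,0,0.01],[0,0,0]], twist=[0,0,0,0,0,0,0,0,0,0])

```text
time_s: 22.42
tool_pos: [0.5371, 0.0762, 0.2568]
eef_rot: [180.0, -0.3, 11.2]
force: [0.6, 0.3, -0.8]
finger_gap: 0.0855
grasp_force: 0.0
```

```bash
python3 - <<'E'
from h import *
c=camera("wrist");s=camera("scene");f=c["frame"]
a=cv2.resize(f[110:240,210:340],(400,400),interpolation=2)
b=cv2.resize(s["frame"][220:330,160:270],(400,400),interpolation=2)
cv2.imwrite("pics/w6.png",np.hstack([a,b]))
def hole(fr,box,g=1):
    x0,y0,x1,y1=box;h=cv2.cvtColor(fr,cv2.COLOR_BGR2HSV)[y0:y1,x0:x1]
    m=cv2.inRange(h,(100,110,60),(125,255,255));q=max(cv2.findContours(m,0,2)[0],key=cv2.contourArea);print(cv2.boundingRect(q),x0,y0)
    o=cv2.inRange(h,(5,150,110),(22,255,255))
    for q in sorted(cv2.findContours(o,0,2)[0],key=cv2.contourArea)[-2:]:
        print("pad",np.array(cv2.boundingRect(q))+[x0,y0,0,0],np.round(plane(c,(q.reshape(-1,2)+[x0,y0]),.106).mean(0),4) if g else "")
        if g:print(plane(c,(q.reshape(-1,2)+[x0,y0]),.106)[:,:2].min(0),plane(c,(q.reshape(-1,2)+[x0,y0]),.106)[:,:2].max(0))
hole(f,(210,110,340,240));hole(s["frame"],(160,220,270,330),0)
E
```

```text
(46, 44, 45, 50) 210 110
pad [300 166   5  31] [0.542  0.0533 0.106 ]
[0.52639829 0.04837336] [0.55553337 0.05808637]
pad [252 165   5  33] [0.5337 0.0983 0.106 ]
[0.51653692 0.09435253] [0.54804319 0.10131235]
(36, 31, 26, 39) 160 220
pad [210 249  12  17] 
pad [194 267  14  17]
```

View pics/w6.png

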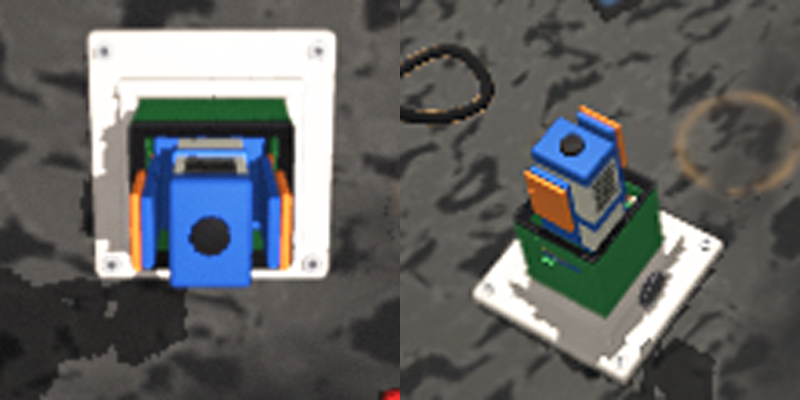

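Pads stand out on both sides (137 and 286 of the left crop) and the cartridge stands square. Check its height by triangulating the cap hole.

```bash
python3 - <<'E'
from h import *
cs={n:camera(n) for n in("wrist","scene","top")}
def hole(c,box):
    x0,y0,x1,y1=box;g=cv2.cvtColor(c["frame"],cv2.COLOR_BGR2HSV)[y0:y1,x0:x1];m=cv2.inRange(g,(0,0,0),(180,255,70))
    q=max(cv2.findContours(m,0,2)[0],key=cv2.contourArea);M=cv2.moments(q);return M["m10"]/M["m00"]+x0,M["m01"]/M["m00"]+y0
p={"wrist":hole(cs["wrist"],(269,176,289,198)),"scene":hole(cs["scene"],(199,253,215,267))}
print(p)
o1,d1=ray(cs["wrist"],[p["wrist"]]);o2,d2=ray(cs["scene"],[p["scene"]])
t=np.linalg.lstsq(np.c_[d1[0],-d2[0]],o2-o1,rcond=None)[0];print(o1+d1[0]*t[0],o2+d2[0]*t[1])
h=cv2.cvtColor(cs["wrist"]["frame"],cv2.COLOR_BGR2HSV)
# top-edge span of pads, cap height plane, outer edges
o=cv2.inRange(h,(5,150,110),(22,255,255));
for r in (170,180,190,195):
    x=np.where(o[r,240:320])[0]+240; w=plane(cs["wrist"],[(x.min()-.5,r),(x.max()+.5,r)],.11);print(r,x.min(),x.max(),np.linalg.norm(w[0]-w[1])*1000)
E
```

```text
{'wrist': (277.60526315789474, 184.39473684210526), 'scene': (206.52631578947367, 259.87719298245617)}
[0.53572174 0.07554556 0.12117946] [0.53630895 0.07705112 0.12093338]
170 252 304 48.94723509306232
180 252 304 49.407213236376386
190 252 304 49.88342170359798Traceback (most recent call last):
  File "<stdin>", line 14, in <module>
    return umr_minimum(a, axis, None, out, keepdims, initial, where)
ValueError: zero-size array to reduction operation minimum which has no identity
```

Cap height is 0.121 m (about 0.125 expected if locked, about 0.131 if lifted), and the span over the pads is about 48 mm, so it is locked.

```bash
python3 -c "
from h import *
print(job_done())"
```

```text
the job is handed in; nothing more can be done
None
```

The filter cartridge is out of the dock and locked in the green bay socket with both tabs sprung out, and the job was handed in at about 23 s. The hand pinched the tabs at about 27 N and pressed in at about 9 N. I routed clear of the beaker and the blue rack but did not look at them again at the end.

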